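# Set the pill-tray thumbscrew: down to its stop, then a quarter turn back

### The arm

A 6-joint arm with a two-finger parallel gripper is mounted at the origin on the work surface. World frame = base frame: x ahead of the robot, y to its left, z up, the work surface at z = 0. Lengths are in m, angles in rad, forces in N, time in s.
With the tool pointing down it reaches from about 0.3 to 0.775 m from the base axis. Payload 14.6 kg.
Tool frame: the origin (TCP) lies midway between the tips of the shut fingers; the grasp point (between the pads) lies 19 mm behind it (grasp_offset is the distance from the TCP to the grasp point, in m); z points along the fingers, y is the line along which they close (so a half turn about z gives the same grasp; the last joint's range is limited). The gripper opens to 94 mm and grips with 3 to 60 N. Pads are 16 mm wide; open, the fingers measure 119 mm over their backs; the gripper's body (75 mm by 177 mm) begins 78 mm behind the grasp point.
Start: joints at [1.118, 0.3, 1.521, -0, 1.321, -0.067], TCP at [0.207, 0.51, 0.205] pointing down, gripper open.
Joint ranges: [-3.03, 3.03], [-0.79, 2.21], [0.23, 2.52], [-1.04, 4.18], [0, 3.07], [-2.55, 2.55]. Speed limits (rad/s): [2.22, 2.22, 2.57, 3.14, 3.14, 3.14].

### API

Orientations are given as [roll, pitch, yaw] about the fixed x, y, z axes, in that order (R = Rz(yaw) Ry(pitch) Rx(roll)).
In Python, from station import * gives the robot as it stands. The module is installed in compiled form; this text tells all that it offers.
- The arm moves only by the tool send_rows, never from a script. Its argument "rows" is a list of rows, each an object of numbers: "dx", "dy", "dz": the shift along the tool's x, y, z in mm; "roll": the turn about the tool's z in degrees; "jaw": the closure, from -1 (fully open) to 1 (shut). In form: [{"dx": .., "dy": .., "dz": .., "roll": .., "jaw": ..}, ...]. A call has 1 to 12 rows; each row shifts and turns the commanded pose from where the row before left it, along the tool's axes as they then stand; what a row does not reach is not made up. A row lasts 1/12 s, in which the tool goes at most 41.7 mm and 7.16 degrees, less where a joint would pass 70% of its speed; a pose out of reach is approached as far as the arm can. A call is refused whole if a number of a shift passes 41.7 or a number of a turn 7.16, either way. A call with a gripper value outside its range is refused whole. The fingers move at their own pace and stop on an object; "force" is the grip in N (left out, the last holds). Time passes only in rows, so rows that do not move let the fingers close. It gives the time, the measured TCP pose, the force, the opening and the grip force at its end, in the units of the state.
- get_obs(): the state, without advancing time (a new reading comes with each control period).
- camera(name): name is "scene" or "top"; returns a dict with "frame" (480x640x3 uint8, red, green, blue), "z_map" (480x640 float32, m along the optical axis (not along the pixel's ray), 0 where there is no reading), "camera_matrix" (3x3 intrinsics, pixels), "D" ([k1, k2, p1, p2, k3] as OpenCV has them; the pictures are not rectified), "rvec" (rotation vector, rad) and "tvec" (3), from world to camera coordinates, as OpenCV has them. Camera axes: x right, y down, z forward; pixel columns grow to the right and rows downward; lengths in m; the calibration is good to about 2 mm. A picture is of the moment at which its call begins.
- hand_in(): hands the job in; it is judged then, once.
The state is a dict: "time_s": time; "qpos": joint angles; "joint_vel": joint speeds; "tau": joint torques, N m; "ee_pos": TCP position; "eef_rot": TCP orientation; "force": force on the tool from outside, world axes, zero at the start; "moment": the same for the moment, N m; "grip_width": finger opening in m; "grip_force": force on a finger pad.
Only numpy, scipy, OpenCV 4.12 (cv2) and the standard library are available. Lean on these libraries where they do the work, as an engineer would, in place of code of your own. Each camera call takes 0.05 s, during which the arm holds its last target. There are 200 camera calls.

### The job

Turn the lever thumbscrew on top of the pill tray's stand clockwise (seen from above) until it bottoms firmly, without forcing it hard, then back it off a quarter turn from where it stops, so that the tray can swivel again. Leave the jar, the comb and the pill bottle where they are, and let go of the screw.

Things in the scene. Friction and masses are not known exactly. Their poses are not given: they have to be found in the camera images.
- mount: fixed steel stand with the purple pill tray. Origin on the table under the screw's axis, z up. Foot 130 (x) x 110 (y) x 10 mm; round column of radius 22 mm up to 70 mm, on it a black rubber washer (radius 20 mm, 70 to 78 mm high), then the thumbscrew. Tray 70 (x) x 210 (y) mm, 7 pockets in a row, centred 125 mm along +x from the axis, rim 76 mm high, below the lever.
- screw_axis (a point): fixed point on the vertical axis of the thumbscrew, 97 mm above the table, at mid height of its lever. The screw's head is a steel cylinder of radius 13 mm, 78 to 114 mm above the table. The screw does not rise or fall as it turns; it stays where it is left and drags with about 0.05 N m.
- lever_end (a point): point on the thumbscrew's single lever, 60 mm from the screw's axis, at mid height. The lever is dark steel, sticks out level from the head, is 10 mm thick and 88 to 106 mm above the table; its round end (radius 6.5 mm) reaches 66 mm from the axis. The line from the axis to this point is its heading.
- screw (a joint): turn of the thumbscrew in its thread relative to the washer, rad; grows as it is screwed in (clockwise from above). The zero means nothing in particular: at the start it is some 0.7 to 1.35 turns short of its bottom, a hard end of travel to be found by feel.
- washer (a joint): twist of the rubber washer under the screw, rad, positive clockwise; within 0.03 of 0 while the screw turns freely. Once the screw has bottomed, pushing on twists washer and screw together like a spring of 2 N m per rad (4 N at 40 mm from the axis: 0.08 rad; firm); over 0.4 rad (0.8 N m) is forcing it. It springs back when released.
- jar: bystander: lidded white ceramic jar, radius 34 mm, 84 mm high with the lid's knob, origin at the centre of its underside
- comb: bystander: black plastic comb lying flat, 160 (x) x 33 (y) x 8 mm, origin under its middle
- pill_bottle: bystander: pill bottle with a white cap, radius 22 mm, 75 mm high, origin at the centre of its underside

How it is judged:
By the outcome, as a careful person would: the job done as asked, in the order asked, and still so for the second after the job is handed in, with the robot touching nothing.
It also fails if it takes over 58 s, if anything falls off the work surface, if the arm or the gripper's body presses on something with over 40 N, if the wrist force passes 120 N, or if a joint passes its speed limit or range.

## Working session

There is one attempt and no reset: what is moved stays moved. The work goes in short steps, Python scripts to look and compute and a tool call to move; the robot and the scene stay as the last step left them, time stands still between calls to the robot, and variables do not carry over. Pictures are saved under pics/ and viewed, at most 10 in all, crops included, and the job is handed in when it is done.

Besides the shell and the picture viewer there is one more tool, called after "Call:" in YAML: its name, and indented under it one key for each argument. send_rows: Moves the arm, as the interface text tells. Its arguments: {"type":"object","properties":{"rows":{"type":"array"},"force":{"type":"number"}},"required":["rows"]}

```bash
mkdir -p pics; cat > h.py <<'E'
from station import *
import numpy as np, cv2
def save(n,f): cv2.imwrite(f'pics/{f}.png',n['frame'][:,:,::-1])
def ray(c,u,v,z):
    p=cv2.undistortPoints(np.array([[[u,v]]],float),c['camera_matrix'],c['D'])[0,0]
    R=cv2.Rodrigues(np.array(c['rvec']))[0];t=np.array(c['tvec']).ravel()
    o=-R.T@t;d=R.T@np.array([p[0],p[1],1]);return o+d*(z-o[2])/d[2]
def cloud(c):
    v,u=np.mgrid[:480,:640];p=cv2.undistortPoints(np.stack([u,v],-1).reshape(-1,1,2).astype(float),c['camera_matrix'],c['D'])[:,0]
    z=c['z_map'].reshape(-1);P=np.c_[p*z[:,None],z]
    R=cv2.Rodrigues(np.array(c['rvec']))[0];t=np.array(c['tvec']).ravel()
    P=(P-t)@R;P[z==0]=np.nan;return P.reshape(480,640,3)
E
python3 - <<'E'
from h import *
o=get_obs();print(o)
for n in['top','scene']:
    c=camera(n);save(c,n+'0');np.savez(n+'0',**c)
E
```

```text
{'time_s': 0.0, 'qpos': array([ 1.11839721e+00,  3.00488718e-01,  1.52162613e+00,  2.59972655e-06,
        1.32068696e+00, -6.65949274e-02]), 'joint_vel': array([-0.00133839, -0.001906  ,  0.00086761, -0.00023892, -0.00040349,
        0.00047956]), 'tau': array([ 1.46335533e-03, -5.31831300e+01, -3.52735019e+01,  7.08899321e-02,
        2.44269107e-02, -1.53652604e-04]), 'ee_pos': array([0.20684473, 0.50932172, 0.20485761]), 'eef_rot': array([-3.14038635e+00, -8.29764299e-05,  2.75578777e+00]), 'force': array([ 0.87394293, -0.72205307, -0.02005894]), 'moment': array([-0.04256153, -0.00618251, -0.01863805]), 'grip_force': 0.0, 'grip_width': 0.09375358119764056}
```

View pics/top0.png

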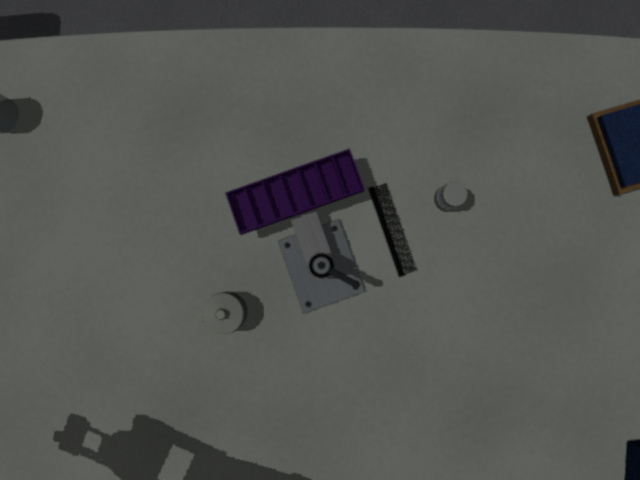

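View pics/scene0.png

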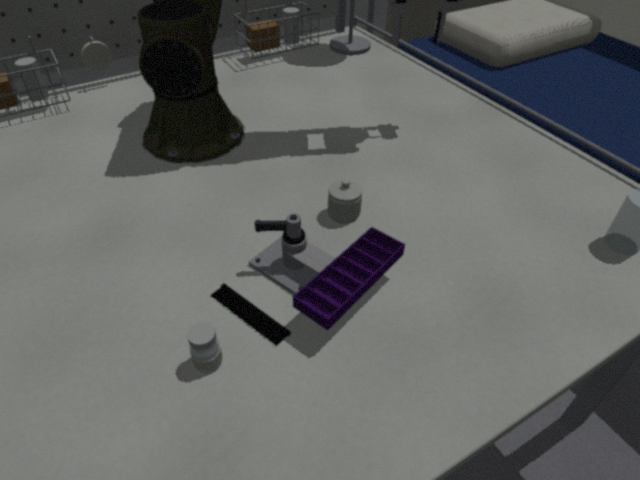

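The top view shows the screw head at about (321,265), the lever end at about (357,287), the jar at (228,313), the comb at (393,230) and the pill bottle at (455,195). The scene view agrees, with the head at (293,222) and the lever end at (258,225).

```bash
python3 - <<'E'
from h import *
c=dict(np.load('top0.npz'));s=dict(np.load('scene0.npz'))
P=cloud(c)
print('ray head top',ray(c,321,265,.114),'lever end',ray(c,357,287,.106))
print('jar',ray(c,222,314,.084),'bottle',ray(c,455,193,.075),'comb',[ray(c,*q,.008) for q in((378,187),(408,273))])
for cc,Q in((c,P),(s,cloud(s))):
    m=np.isfinite(Q[...,2])&(np.hypot(Q[...,0]-ray(c,321,265,.114)[0],Q[...,1]-ray(c,321,265,.114)[1])<.08)
    h=Q[m&(Q[...,2]>.110)&(Q[...,2]<.125)];l=Q[m&(Q[...,2]>.095)&(Q[...,2]<.110)]
    print(len(h),h.mean(0) if len(h) else 0,(h.min(0)+h.max(0))/2 if len(h) else 0)
    if len(l):
        a=h.mean(0)[:2];r=np.hypot(*(l[:,:2]-a).T);f=l[r>.025];print(len(f),r.max(),f[:,2].mean(),np.degrees(np.arctan2(*(f[:,:2].mean(0)-a)[::-1])))
# foot holes/tray centre by purple
f=c['frame'].astype(int);pm=(f[...,0]-f[...,1]>15)&(f[...,2]-f[...,1]>25)
pm[:, 450:]=0
r=cv2.minAreaRect(np.argwhere(pm)[:,::-1].astype(np.float32));print(r,ray(c,*r[0],.076))
print(ray(s,293,217,.114))
E
```

```text
ray head top [ 0.52695583 -0.00162215  0.114     ] lever end [ 0.49348002 -0.05589471  0.106     ]
jar [0.45161742 0.15256968 0.084     ] bottle [ 0.64025464 -0.21520991  0.075     ] comb [array([ 0.6592633 , -0.09852232,  0.008     ]), array([ 0.51372488, -0.14755468,  0.008     ])]
228 [ 0.52666072 -0.00220739  0.11433316] [ 0.51932558 -0.02037417  0.11547966]
184 0.06567097436138189 0.10577883939652706 -119.20965490967075
145 [ 0.52883931 -0.00442441  0.11471998] [ 0.52791223 -0.00304652  0.11458203]
219 0.06640679480259937 0.10365841591472638 -119.30322456653501
((294.5135498046875, 191.1380157470703), (42.98379135131836, 130.7003173828125), 70.34617614746094) [0.64375411 0.0396249  0.076     ]
[ 0.52467701 -0.00196015  0.114     ]
```

Call:
send_rows:
  rows:
    - {"roll": 6.8,"jaw": 1}
    - {"roll": 6.8,"jaw": 1}
    - {"roll": 6.8,"jaw": 1}
    - {"roll": 6.8,"jaw": 1}
    - {"roll": 6.8,"jaw": 1}
    - {"roll": 6.8,"jaw": 1}
    - {"roll": 6.8,"jaw": 1}
    - {"roll": 6.8,"jaw": 1}
    - {"roll": 6.8,"jaw": 1}
    - {"roll": 6.7,"jaw": 1}
  force: 20

```text
invalid input at $.rows[0]: expected keys dx, dy, dz, roll, jaw
```

Call:
send_rows:
  rows:
    - {"dx": -28,"dy": 16,"jaw": 1}
    - {"dx": -28,"dy": 16,"jaw": 1}
    - {"dx": -28,"dy": 16,"jaw": 1}
    - {"dx": -28,"dy": 16,"jaw": 1}
    - {"dx": -28,"dy": 16,"jaw": 1}
    - {"dx": -28,"dy": 16,"jaw": 1}
    - {"dx": -28,"dy": 16,"jaw": 1}
    - {"dx": -28,"dy": 16,"jaw": 1}
    - {"dx": -28,"dy": 16,"jaw": 1}
    - {"dx": -28,"dy": 16,"jaw": 1}

```text
invalid input at $.rows[0]: expected keys dx, dy, dz, roll, jaw
```

Call:
send_rows:
  rows:
    - {"dx": -28,"dy": 16,"jaw": 1}
    - {"dx": -28,"dy": 16,"jaw": 1}
    - {"dx": -28,"dy": 16,"jaw": 1}
    - {"dx": -28,"dy": 16,"jaw": 1}
    - {"dx": -28,"dy": 16,"jaw": 1}
    - {"dx": -28,"dy": 16,"jaw": 1}
    - {"dx": -28,"dy": 16,"jaw": 1}
    - {"dx": -28,"dy": 16,"jaw": 1}
    - {"dx": -28,"dy": 16,"jaw": 1}
    - {"dx": -28,"dy": 16,"jaw": 1}
    - {"jaw": 1}
    - {"jaw": 1}

```text
invalid input at $.rows[0]: expected keys dx, dy, dz, roll, jaw
```

Call:
send_rows:
  rows:
    - {"dx": 0,"dy": 0,"dz": 0,"roll": 6.8,"jaw": 1}
    - {"dx": 0,"dy": 0,"dz": 0,"roll": 6.8,"jaw": 1}
    - {"dx": 0,"dy": 0,"dz": 0,"roll": 6.8,"jaw": 1}
    - {"dx": 0,"dy": 0,"dz": 0,"roll": 6.8,"jaw": 1}
    - {"dx": 0,"dy": 0,"dz": 0,"roll": 6.8,"jaw": 1}
    - {"dx": 0,"dy": 0,"dz": 0,"roll": 6.8,"jaw": 1}
    - {"dx": 0,"dy": 0,"dz": 0,"roll": 6.8,"jaw": 1}
    - {"dx": 0,"dy": 0,"dz": 0,"roll": 6.8,"jaw": 1}
    - {"dx": 0,"dy": 0,"dz": 0,"roll": 6.8,"jaw": 1}
    - {"dx": 0,"dy": 0,"dz": 0,"roll": 6.7,"jaw": 1}
  force: 20

```text
time_s: 0.93
ee_pos: [0.2069, 0.5094, 0.2051]
eef_rot: [-3.141, 0.001, 1.565]
force: [0.3, 0.5, 0.2]
grip_width: 0.0305
grip_force: 0.0
```

Call:
send_rows:
  rows:
    - {"dx": -28,"dy": 16,"dz": 0,"roll": 0,"jaw": 1}
    - {"dx": -28,"dy": 16,"dz": 0,"roll": 0,"jaw": 1}
    - {"dx": -28,"dy": 16,"dz": 0,"roll": 0,"jaw": 1}
    - {"dx": -28,"dy": 16,"dz": 0,"roll": 0,"jaw": 1}
    - {"dx": -28,"dy": 16,"dz": 0,"roll": 0,"jaw": 1}
    - {"dx": -28,"dy": 16,"dz": 0,"roll": 0,"jaw": 1}
    - {"dx": -28,"dy": 16,"dz": 0,"roll": 0,"jaw": 1}
    - {"dx": -28,"dy": 16,"dz": 0,"roll": 0,"jaw": 1}
    - {"dx": -28,"dy": 16,"dz": 0,"roll": 0,"jaw": 1}
    - {"dx": -28,"dy": 16,"dz": 0,"roll": 0,"jaw": 1}

```text
time_s: 1.77
ee_pos: [0.3673, 0.2281, 0.2054]
eef_rot: [-3.141, 0.0, 1.571]
force: [0.3, -0.0, -0.5]
grip_width: 0.0004
grip_force: 0.0
```

Call:
send_rows:
  rows:
    - {"dx": -28,"dy": 16,"dz": 0,"roll": 0,"jaw": 1}
    - {"dx": -28,"dy": 16,"dz": 0,"roll": 0,"jaw": 1}
    - {"dx": -28,"dy": 16,"dz": 0,"roll": 0,"jaw": 1}
    - {"dx": -28,"dy": 16,"dz": 0,"roll": 0,"jaw": 1}
    - {"dx": -28,"dy": 16,"dz": 0,"roll": 0,"jaw": 1}
    - {"dx": -28,"dy": 16,"dz": 0,"roll": 0,"jaw": 1}
    - {"dx": -28,"dy": 16,"dz": 0,"roll": 0,"jaw": 1}
    - {"dx": -28,"dy": 16,"dz": 0,"roll": 0,"jaw": 1}
    - {"dx": -28,"dy": 16,"dz": 0,"roll": 0,"jaw": 1}
    - {"dx": -28,"dy": 16,"dz": 0,"roll": 0,"jaw": 1}
    - {"dx": 0,"dy": 0,"dz": 0,"roll": 0,"jaw": 1}

```text
time_s: 2.68
ee_pos: [0.5283, -0.0544, 0.2047]
eef_rot: [-3.141, 0.001, 1.567]
force: [-0.8, -0.2, -0.4]
grip_width: 0.0003
grip_force: 0.0
```

```bash
cat > path.py <<'E'
import numpy as np
A=np.array([527.,-2.5]);HX,HY=12.5,8
def ctr(th,rho=45,side=1,gap=0):
    """side=+1: post on the CCW flank (pushes clockwise)"""
    t=np.radians(th);u=np.array([np.cos(t),np.sin(t)]);n=side*np.array([-u[1],u[0]])
    return A+rho*u+n*(5+gap+HX*abs(n[0])+HY*abs(n[1]))
def rows(cur,ths,**k):
    cur=np.array(cur,float)
    for th in ths:
        d=np.round(ctr(th,**k)-cur,1);cur+=d;print(f'{th:.0f}: dx {d[1]:.1f} dy {d[0]:.1f} -> {cur[0]:.1f} {cur[1]:.1f}')
    return cur
E
python3 - <<'E'
from path import *
print(ctr(-119.5,gap=8)); c=rows((530,-55),[-120-6*i for i in range(1,42)])
E
```

```text
[529.05322101 -55.36465593]
-126: dx 4.4 dy -13.4 -> 516.6 -50.6
-132: dx 1.5 dy -5.1 -> 511.5 -49.1
-138: dx 2.1 dy -5.0 -> 506.5 -47.0
-144: dx 2.8 dy -4.8 -> 501.7 -44.2
-150: dx 3.5 dy -4.6 -> 497.1 -40.7
-156: dx 4.0 dy -4.1 -> 493.0 -36.7
-162: dx 4.6 dy -3.7 -> 489.3 -32.1
-168: dx 5.2 dy -3.1 -> 486.2 -26.9
-174: dx 5.5 dy -2.5 -> 483.7 -21.4
-180: dx 5.9 dy -1.7 -> 482.0 -15.5
-186: dx 3.5 dy -1.2 -> 480.8 -12.0
-192: dx 3.8 dy -1.0 -> 479.8 -8.2
-198: dx 3.9 dy -0.7 -> 479.1 -4.3
-204: dx 4.2 dy -0.3 -> 478.8 -0.1
-210: dx 4.4 dy 0.1 -> 478.9 4.3
-216: dx 4.4 dy 0.6 -> 479.5 8.7
-222: dx 4.6 dy 1.1 -> 480.6 13.3
-228: dx 4.5 dy 1.7 -> 482.3 17.8
-234: dx 4.5 dy 2.2 -> 484.5 22.3
-240: dx 4.3 dy 2.8 -> 487.3 26.6
-246: dx 4.0 dy 3.4 -> 490.7 30.6
-252: dx 3.7 dy 4.0 -> 494.7 34.3
-258: dx 3.3 dy 4.5 -> 499.2 37.6
-264: dx 2.7 dy 4.9 -> 504.1 40.3
-270: dx 2.2 dy 5.4 -> 509.5 42.5
-276: dx 1.7 dy 4.0 -> 513.5 44.2
-282: dx 1.2 dy 4.4 -> 517.9 45.4
-288: dx 0.9 dy 4.6 -> 522.5 46.3
-294: dx 0.3 dy 4.8 -> 527.3 46.6
-300: dx -0.2 dy 5.0 -> 532.3 46.4
-306: dx -0.8 dy 5.1 -> 537.4 45.6
-312: dx -1.5 dy 5.1 -> 542.5 44.1
-318: dx -2.1 dy 5.0 -> 547.5 42.0
-324: dx -2.8 dy 4.8 -> 552.3 39.2
-330: dx -3.5 dy 4.6 -> 556.9 35.7
-336: dx -4.0 dy 4.1 -> 561.0 31.7
-342: dx -4.6 dy 3.7 -> 564.7 27.1
-348: dx -5.2 dy 3.1 -> 567.8 21.9
-354: dx -5.5 dy 2.5 -> 570.3 16.4
-360: dx -5.9 dy 1.7 -> 572.0 10.5
-366: dx -3.5 dy 1.2 -> 573.2 7.0
```

Call:
send_rows:
  rows:
    - {"dx": -1,"dy": 1.5,"dz": 30,"roll": 0,"jaw": 1}
    - {"dx": 0,"dy": 0,"dz": 30,"roll": 0,"jaw": 1}
    - {"dx": 0,"dy": 0,"dz": 30,"roll": 0,"jaw": 1}
    - {"dx": 0,"dy": 0,"dz": 29,"roll": 0,"jaw": 1}
    - {"dx": 0,"dy": 0,"dz": 0,"roll": 0,"jaw": 1}
    - {"dx": 0,"dy": 0,"dz": 0,"roll": 0,"jaw": 1}

```text
time_s: 3.18
ee_pos: [0.5278, -0.0511, 0.0861]
eef_rot: [-3.139, -0.0, 1.571]
force: [-0.1, -0.2, 1.1]
grip_width: 0.0004
grip_force: 0.0
```

Call:
send_rows:
  rows:
    - {"dx": 0,"dy": -6,"dz": 0,"roll": 0,"jaw": 1}
    - {"dx": 1.1,"dy": -5.7,"dz": 0,"roll": 0,"jaw": 1}
    - {"dx": 1.5,"dy": -5.1,"dz": 0,"roll": 0,"jaw": 1}
    - {"dx": 2.1,"dy": -5,"dz": 0,"roll": 0,"jaw": 1}
    - {"dx": 2.8,"dy": -4.8,"dz": 0,"roll": 0,"jaw": 1}
    - {"dx": 3.5,"dy": -4.6,"dz": 0,"roll": 0,"jaw": 1}
    - {"dx": 4,"dy": -4.1,"dz": 0,"roll": 0,"jaw": 1}
    - {"dx": 4.6,"dy": -3.7,"dz": 0,"roll": 0,"jaw": 1}
    - {"dx": 5.2,"dy": -3.1,"dz": 0,"roll": 0,"jaw": 1}
    - {"dx": 5.5,"dy": -2.5,"dz": 0,"roll": 0,"jaw": 1}
    - {"dx": 5.9,"dy": -1.7,"dz": 0,"roll": 0,"jaw": 1}
    - {"dx": 3.5,"dy": -1.2,"dz": 0,"roll": 0,"jaw": 1}

```text
time_s: 4.18
ee_pos: [0.4807, -0.011, 0.0864]
eef_rot: [-3.141, 0.0, 1.571]
force: [0.2, -0.7, 0.0]
grip_width: 0.0006
grip_force: 0.7
```

```bash
python3 - <<'E'
from h import *
o=get_obs();print(o['ee_pos'],o['force'],o['moment'])
c=camera('scene');cv2.imwrite('pics/s1.png',c['frame'][120:330,160:440,::-1].repeat(2,0).repeat(2,1))
E
```

```text
[ 0.48073289 -0.01103071  0.08644264] [ 0.22298347 -0.70881541  0.01357186] [-0.40323247 -0.12280721  0.00317206]
```

View pics/s1.png

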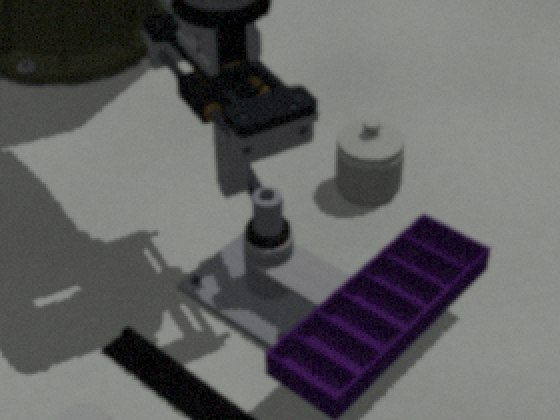

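The fingers are at crop (235,160), just left of the lever sliver at (255,185). The lever now points toward the robot and is being pushed, so I'm continuing.

Call:
send_rows:
  rows:
    - {"dx": 3.8,"dy": -1,"dz": 0,"roll": 0,"jaw": 1}
    - {"dx": 3.9,"dy": -0.7,"dz": 0,"roll": 0,"jaw": 1}
    - {"dx": 4.2,"dy": -0.3,"dz": 0,"roll": 0,"jaw": 1}
    - {"dx": 4.4,"dy": 0.1,"dz": 0,"roll": 0,"jaw": 1}
    - {"dx": 4.4,"dy": 0.6,"dz": 0,"roll": 0,"jaw": 1}
    - {"dx": 4.6,"dy": 1.1,"dz": 0,"roll": 0,"jaw": 1}
    - {"dx": 4.5,"dy": 1.7,"dz": 0,"roll": 0,"jaw": 1}
    - {"dx": 4.5,"dy": 2.2,"dz": 0,"roll": 0,"jaw": 1}
    - {"dx": 4.3,"dy": 2.8,"dz": 0,"roll": 0,"jaw": 1}
    - {"dx": 4,"dy": 3.4,"dz": 0,"roll": 0,"jaw": 1}
    - {"dx": 3.7,"dy": 4,"dz": 0,"roll": 0,"jaw": 1}
    - {"dx": 3.3,"dy": 4.5,"dz": 0,"roll": 0,"jaw": 1}

```text
time_s: 5.23
ee_pos: [0.4997, 0.0383, 0.0864]
eef_rot: [-3.141, -0.0, 1.571]
force: [0.1, -0.4, -0.0]
grip_width: 0.0004
grip_force: 0.5
```

Call:
send_rows:
  rows:
    - {"dx": 2.7,"dy": 4.9,"dz": 0,"roll": 0,"jaw": 1}
    - {"dx": 2.2,"dy": 5.4,"dz": 0,"roll": 0,"jaw": 1}
    - {"dx": 1.7,"dy": 4,"dz": 0,"roll": 0,"jaw": 1}
    - {"dx": 1.2,"dy": 4.4,"dz": 0,"roll": 0,"jaw": 1}
    - {"dx": 0.9,"dy": 4.6,"dz": 0,"roll": 0,"jaw": 1}
    - {"dx": 0.3,"dy": 4.8,"dz": 0,"roll": 0,"jaw": 1}
    - {"dx": -0.2,"dy": 5,"dz": 0,"roll": 0,"jaw": 1}
    - {"dx": -0.8,"dy": 5.1,"dz": 0,"roll": 0,"jaw": 1}
    - {"dx": -1.5,"dy": 5.1,"dz": 0,"roll": 0,"jaw": 1}
    - {"dx": -2.1,"dy": 5,"dz": 0,"roll": 0,"jaw": 1}
    - {"dx": -2.8,"dy": 4.8,"dz": 0,"roll": 0,"jaw": 1}
    - {"dx": -3.5,"dy": 4.6,"dz": 0,"roll": 0,"jaw": 1}

```text
time_s: 6.23
ee_pos: [0.5576, 0.0357, 0.0864]
eef_rot: [3.141, -0.0, 1.571]
force: [-0.9, 0.1, -0.4]
grip_width: 0.0003
grip_force: 0.5
```

Call:
send_rows:
  rows:
    - {"dx": -4,"dy": 4.1,"dz": 0,"roll": 0,"jaw": 1}
    - {"dx": -4.6,"dy": 3.7,"dz": 0,"roll": 0,"jaw": 1}
    - {"dx": -5.2,"dy": 3.1,"dz": 0,"roll": 0,"jaw": 1}
    - {"dx": -5.5,"dy": 2.5,"dz": 0,"roll": 0,"jaw": 1}

```text
time_s: 6.57
ee_pos: [0.5708, 0.0161, 0.0864]
eef_rot: [3.141, -0.0, 1.571]
force: [-1.5, 1.3, 0.8]
grip_width: 0.0004
grip_force: 0.7
```

```bash
python3 - <<'E'
from path import *
from station import get_obs
o=get_obs();print(o['ee_pos'],o['force'],o['moment'],o['tau'])
rows((570.3,16.4),[-354-6*i for i in range(1,46)])
E
```

```text
[0.57078059 0.01607376 0.08643697] [-1.53072096  1.3234146   0.81724215] [ 0.09915151  0.35092243 -0.01101281] [  0.49494082 -59.26538587 -31.69313908  -0.12323761  -0.30370287
   0.25956821]
-360: dx -5.9 dy 1.7 -> 572.0 10.5
-366: dx -3.5 dy 1.2 -> 573.2 7.0
-372: dx -3.8 dy 1.0 -> 574.2 3.2
-378: dx -3.9 dy 0.7 -> 574.9 -0.7
-384: dx -4.2 dy 0.3 -> 575.2 -4.9
-390: dx -4.4 dy -0.1 -> 575.1 -9.3
-396: dx -4.4 dy -0.6 -> 574.5 -13.7
-402: dx -4.6 dy -1.1 -> 573.4 -18.3
-408: dx -4.5 dy -1.7 -> 571.7 -22.8
-414: dx -4.5 dy -2.2 -> 569.5 -27.3
-420: dx -4.3 dy -2.8 -> 566.7 -31.6
-426: dx -4.0 dy -3.4 -> 563.3 -35.6
-432: dx -3.7 dy -4.0 -> 559.3 -39.3
-438: dx -3.3 dy -4.5 -> 554.8 -42.6
-444: dx -2.7 dy -4.9 -> 549.9 -45.3
-450: dx -2.2 dy -5.4 -> 544.5 -47.5
-456: dx -1.7 dy -4.0 -> 540.5 -49.2
-462: dx -1.2 dy -4.4 -> 536.1 -50.4
-468: dx -0.9 dy -4.6 -> 531.5 -51.3
-474: dx -0.3 dy -4.8 -> 526.7 -51.6
-480: dx 0.2 dy -5.0 -> 521.7 -51.4
-486: dx 0.8 dy -5.1 -> 516.6 -50.6
-492: dx 1.5 dy -5.1 -> 511.5 -49.1
-498: dx 2.1 dy -5.0 -> 506.5 -47.0
-504: dx 2.8 dy -4.8 -> 501.7 -44.2
-510: dx 3.5 dy -4.6 -> 497.1 -40.7
-516: dx 4.0 dy -4.1 -> 493.0 -36.7
-522: dx 4.6 dy -3.7 -> 489.3 -32.1
-528: dx 5.2 dy -3.1 -> 486.2 -26.9
-534: dx 5.5 dy -2.5 -> 483.7 -21.4
-540: dx 5.9 dy -1.7 -> 482.0 -15.5
-546: dx 3.5 dy -1.2 -> 480.8 -12.0
-552: dx 3.8 dy -1.0 -> 479.8 -8.2
-558: dx 3.9 dy -0.7 -> 479.1 -4.3
-564: dx 4.2 dy -0.3 -> 478.8 -0.1
-570: dx 4.4 dy 0.1 -> 478.9 4.3
-576: dx 4.4 dy 0.6 -> 479.5 8.7
-582: dx 4.6 dy 1.1 -> 480.6 13.3
-588: dx 4.5 dy 1.7 -> 482.3 17.8
-594: dx 4.5 dy 2.2 -> 484.5 22.3
-600: dx 4.3 dy 2.8 -> 487.3 26.6
-606: dx 4.0 dy 3.4 -> 490.7 30.6
-612: dx 3.7 dy 4.0 -> 494.7 34.3
-618: dx 3.3 dy 4.5 -> 499.2 37.6
-624: dx 2.7 dy 4.9 -> 504.1 40.3
```

Call:
send_rows:
  rows:
    - {"dx": -5.9,"dy": 1.7,"dz": 0,"roll": 0,"jaw": 1}
    - {"dx": -3.5,"dy": 1.2,"dz": 0,"roll": 0,"jaw": 1}
    - {"dx": 0,"dy": 0,"dz": 0,"roll": 0,"jaw": 1}

```text
time_s: 6.82
ee_pos: [0.5735, 0.0065, 0.0864]
eef_rot: [3.141, -0.0, 1.57]
force: [-0.2, 0.6, -0.4]
grip_width: 0.0004
grip_force: 0.4
```

```bash
cat > t.py <<'E'
from station import get_obs
import numpy as np
for i in range(1):
    o=get_obs();print(o['time_s'],o['ee_pos'].round(4),'F',o['force'].round(2),'M',o['moment'].round(3),'tau0',o['tau'][0].round(3),o['tau'][5].round(3))
E
python3 t.py
```

```text
6.8167 [0.5735 0.0065 0.0864] F [-0.18  0.58 -0.43] M [ 0.047 -0.002 -0.006] tau0 -0.911 -0.183
```

Call:
send_rows:
  rows:
    - {"dx": -3.8,"dy": 1,"dz": 0,"roll": 0,"jaw": 1}
    - {"dx": -3.9,"dy": 0.7,"dz": 0,"roll": 0,"jaw": 1}
    - {"dx": 0,"dy": 0,"dz": 0,"roll": 0,"jaw": 1}

```text
time_s: 7.07
ee_pos: [0.5752, -0.001, 0.0865]
eef_rot: [3.141, 0.0, 1.571]
force: [-0.5, 1.8, -0.9]
grip_width: 0.0006
grip_force: 0.5
```

```bash
python3 t.py
```

```text
7.0667 [ 0.5752 -0.001   0.0865] F [-0.46  1.83 -0.91] M [ 0.087  0.089 -0.014] tau0 -0.717 -0.157
```

Call:
send_rows:
  rows:
    - {"dx": -4.2,"dy": 0.3,"dz": 0,"roll": 0,"jaw": 1}
    - {"dx": -4.4,"dy": -0.1,"dz": 0,"roll": 0,"jaw": 1}
    - {"dx": 0,"dy": 0,"dz": 0,"roll": 0,"jaw": 1}

```text
time_s: 7.32
ee_pos: [0.5753, -0.0098, 0.0865]
eef_rot: [3.141, 0.0, 1.57]
force: [-0.1, 1.1, 0.4]
grip_width: 0.0005
grip_force: 0.5
```

Call:
send_rows:
  rows:
    - {"dx": -4.4,"dy": -0.6,"dz": 0,"roll": 0,"jaw": 1}
    - {"dx": -4.6,"dy": -1.1,"dz": 0,"roll": 0,"jaw": 1}
    - {"dx": 0,"dy": 0,"dz": 0,"roll": 0,"jaw": 1}

```text
time_s: 7.57
ee_pos: [0.5734, -0.0189, 0.0865]
eef_rot: [3.141, 0.0, 1.57]
force: [0.5, 0.7, 0.2]
grip_width: 0.0005
grip_force: 0.5
```

Call:
send_rows:
  rows:
    - {"dx": -4.5,"dy": -1.7,"dz": 0,"roll": 0,"jaw": 1}
    - {"dx": -4.5,"dy": -2.2,"dz": 0,"roll": 0,"jaw": 1}
    - {"dx": 0,"dy": 0,"dz": 0,"roll": 0,"jaw": 1}

```text
time_s: 7.82
ee_pos: [0.5693, -0.0279, 0.0865]
eef_rot: [-3.142, 0.0, 1.57]
force: [1.4, 1.2, 0.4]
grip_width: 0.0005
grip_force: 0.4
```

Call:
send_rows:
  rows:
    - {"dx": -4.3,"dy": -2.8,"dz": 0,"roll": 0,"jaw": 1}
    - {"dx": -4,"dy": -3.4,"dz": 0,"roll": 0,"jaw": 1}
    - {"dx": 0,"dy": 0,"dz": 0,"roll": 0,"jaw": 1}

```text
time_s: 8.07
ee_pos: [0.5629, -0.0361, 0.0865]
eef_rot: [-3.141, 0.0, 1.57]
force: [0.5, 0.6, 0.1]
grip_width: 0.0007
grip_force: 0.4
```

Call:
send_rows:
  rows:
    - {"dx": -3.7,"dy": -4,"dz": 0,"roll": 0,"jaw": 1}
    - {"dx": -3.3,"dy": -4.5,"dz": 0,"roll": 0,"jaw": 1}
    - {"dx": 0,"dy": 0,"dz": 0,"roll": 0,"jaw": 1}

```text
time_s: 8.32
ee_pos: [0.5542, -0.0429, 0.0864]
eef_rot: [-3.141, 0.0, 1.57]
force: [1.7, -0.0, 1.2]
grip_width: 0.0004
grip_force: 0.4
```

Call:
send_rows:
  rows:
    - {"dx": -2.7,"dy": -4.9,"dz": 0,"roll": 0,"jaw": 1}
    - {"dx": -2.2,"dy": -5.4,"dz": 0,"roll": 0,"jaw": 1}
    - {"dx": 0,"dy": 0,"dz": 0,"roll": 0,"jaw": 1}

```text
time_s: 8.57
ee_pos: [0.5438, -0.0476, 0.0865]
eef_rot: [-3.141, 0.0, 1.57]
force: [0.8, -0.2, 0.8]
grip_width: 0.0006
grip_force: 0.4
```

Call:
send_rows:
  rows:
    - {"dx": -1.7,"dy": -4,"dz": 0,"roll": 0,"jaw": 1}
    - {"dx": -1.2,"dy": -4.4,"dz": 0,"roll": 0,"jaw": 1}
    - {"dx": 0,"dy": 0,"dz": 0,"roll": 0,"jaw": 1}

```text
time_s: 8.82
ee_pos: [0.5356, -0.0503, 0.0865]
eef_rot: [-3.141, 0.0, 1.571]
force: [0.9, 0.1, 0.7]
grip_width: 0.0007
grip_force: 0.5
```

Call:
send_rows:
  rows:
    - {"dx": -0.9,"dy": -4.6,"dz": 0,"roll": 0,"jaw": 1}
    - {"dx": -0.3,"dy": -4.8,"dz": 0,"roll": 0,"jaw": 1}
    - {"dx": 0,"dy": 0,"dz": 0,"roll": 0,"jaw": 1}

```text
time_s: 9.07
ee_pos: [0.526, -0.0514, 0.0864]
eef_rot: [-3.141, 0.0, 1.571]
force: [0.4, 1.1, 0.3]
grip_width: 0.0004
grip_force: 0.4
```

Call:
send_rows:
  rows:
    - {"dx": 0.2,"dy": -5,"dz": 0,"roll": 0,"jaw": 1}
    - {"dx": 0.8,"dy": -5.1,"dz": 0,"roll": 0,"jaw": 1}
    - {"dx": 0,"dy": 0,"dz": 0,"roll": 0,"jaw": 1}

```text
time_s: 9.32
ee_pos: [0.5158, -0.0502, 0.0864]
eef_rot: [-3.141, -0.0, 1.571]
force: [0.5, -0.3, 0.2]
grip_width: 0.0008
grip_force: 0.4
```

Call:
send_rows:
  rows:
    - {"dx": 1.5,"dy": -5.1,"dz": 0,"roll": 0,"jaw": 1}
    - {"dx": 2.1,"dy": -5,"dz": 0,"roll": 0,"jaw": 1}
    - {"dx": 0,"dy": 0,"dz": 0,"roll": 0,"jaw": 1}

```text
time_s: 9.57
ee_pos: [0.5059, -0.0465, 0.0864]
eef_rot: [-3.141, 0.0, 1.571]
force: [1.2, -1.0, -0.5]
grip_width: 0.0008
grip_force: 1.0
```

Call:
send_rows:
  rows:
    - {"dx": 2.8,"dy": -4.8,"dz": 0,"roll": 0,"jaw": 1}
    - {"dx": 3.5,"dy": -4.6,"dz": 0,"roll": 0,"jaw": 1}
    - {"dx": 0,"dy": 0,"dz": 0,"roll": 0,"jaw": 1}

```text
time_s: 9.82
ee_pos: [0.4976, -0.0405, 0.0869]
eef_rot: [3.139, 0.001, 1.571]
force: [7.4, -5.4, -0.8]
grip_width: 0.0004
grip_force: 4.2
```

```bash
python3 t.py
```

```text
9.8167 [ 0.4976 -0.0405  0.0869] F [ 7.39 -5.36 -0.82] M [-1.131 -1.302  0.019] tau0 2.823 0.118
```

Call:
send_rows:
  rows:
    - {"dx": -4.3,"dy": 2.5,"dz": 0,"roll": 0,"jaw": 1}
    - {"dx": -4.3,"dy": 2.5,"dz": 0,"roll": 0,"jaw": 1}
    - {"dx": -8.7,"dy": 5,"dz": 0,"roll": 0,"jaw": 1}
    - {"dx": -10,"dy": 5,"dz": 0,"roll": 0,"jaw": 1}
    - {"dx": -10,"dy": 0,"dz": -30,"roll": 0,"jaw": 1}
    - {"dx": -15,"dy": 0,"dz": -30,"roll": 0,"jaw": 1}
    - {"dx": -25,"dy": 0,"dz": 0,"roll": 0,"jaw": 1}
    - {"dx": -25,"dy": 0,"dz": 0,"roll": 0,"jaw": 1}
    - {"dx": -25,"dy": 0,"dz": 0,"roll": 0,"jaw": 1}
    - {"dx": -25,"dy": 0,"dz": 0,"roll": 0,"jaw": 1}
    - {"dx": -25,"dy": 0,"dz": 0,"roll": 0,"jaw": 1}
    - {"dx": 0,"dy": 0,"dz": 0,"roll": 0,"jaw": 1}

```text
time_s: 10.82
ee_pos: [0.5116, -0.2217, 0.146]
eef_rot: [-3.141, 0.0, 1.568]
force: [-0.5, -0.6, 0.5]
grip_width: 0.0005
grip_force: 0.0
```

```bash
cat > lev.py <<'E'
from h import *
import sys
A=np.array([.527,-.0025])
for n in('top','scene'):
    c=camera(n);Q=cloud(c);D=Q[...,:2]-A;r=np.hypot(D[...,0],D[...,1])
    m=np.isfinite(Q[...,2])&(r<.072)&(Q[...,2]>.093)&(Q[...,2]<.111)
    f=D[m&(r>.025)];h=Q[np.isfinite(Q[...,2])&(r<.025)&(Q[...,2]>.111)&(Q[...,2]<.12)]
    print(n,len(f),len(h),h.mean(0) if len(h) else 0)
    if len(f):
        rr=np.hypot(*f.T);e=f[rr>.045];print(' rmax',rr.max(),'heading all',np.degrees(np.arctan2(*f.mean(0)[::-1])),'end',len(e),np.degrees(np.arctan2(*e.mean(0)[::-1])) if len(e) else 0)
    im=c['frame'][200:330,240:400,::-1] if n=='top' else c['frame'][150:300,200:360,::-1]
    cv2.imwrite(f'pics/{n}{sys.argv[1]}.png',cv2.resize(im,None,fx=4,fy=4))
E
python3 t.py; python3 lev.py 2
```

```text
10.8167 [ 0.5116 -0.2217  0.146 ] F [-0.52 -0.56  0.54] M [-0.091  0.048  0.018] tau0 -0.698 -0.815
top 181 215 [ 0.52667281 -0.00202543  0.1143382 ]
 rmax 0.06596647116618186 heading all -137.10197058770473 end 90 -136.9996827182549
scene 223 139 [ 0.52859209 -0.00435969  0.11491297]
 rmax 0.06711441184060472 heading all -132.57958018031786 end 117 -133.1115650142567
```

View pics/top2.png

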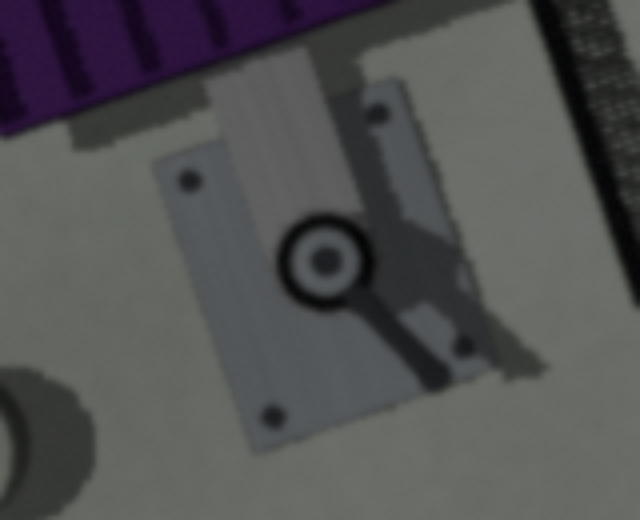

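The lever end is at crop (437,380) from the head at (326,261), a rest heading of about -137°, so the target is about -47°. Next I go over to the other flank and push back.

Call:
send_rows:
  rows:
    - {"dx": 25.5,"dy": -4.5,"dz": 0,"roll": 0,"jaw": 1}
    - {"dx": 25.5,"dy": -4.5,"dz": 0,"roll": 0,"jaw": 1}
    - {"dx": 25.5,"dy": -4.5,"dz": 0,"roll": 0,"jaw": 1}
    - {"dx": 25.5,"dy": -4.5,"dz": 0,"roll": 0,"jaw": 1}
    - {"dx": 25.5,"dy": -4.5,"dz": 0,"roll": 0,"jaw": 1}
    - {"dx": 25.5,"dy": -4.5,"dz": 0,"roll": 0,"jaw": 1}
    - {"dx": 25.5,"dy": -4.5,"dz": 0,"roll": 0,"jaw": 1}
    - {"dx": 25.5,"dy": -4.5,"dz": 0,"roll": 0,"jaw": 1}
    - {"dx": 0,"dy": 0,"dz": 0,"roll": 0,"jaw": 1}
    - {"dx": 0,"dy": 0,"dz": 0,"roll": 0,"jaw": 1}
    - {"dx": 0,"dy": 0,"dz": 0,"roll": 0,"jaw": 1}

```text
time_s: 11.83
ee_pos: [0.4762, -0.0136, 0.1465]
eef_rot: [3.142, 0.0, 1.572]
force: [0.3, 0.0, -0.0]
grip_width: 0.0006
grip_force: 0.0
```

```bash
python3 t.py; python3 -c "
from path import *
print(ctr(-136.5,side=-1,gap=8))
rows(ctr(-136.5,side=-1,gap=8).round(1),[-136.5]+[-131+6*i for i in range(0,14)]+[-49,-47,-46],side=-1)"
```

```text
11.8333 [ 0.4762 -0.0136  0.1465] F [ 0.33  0.02 -0.02] M [-0.119  0.012 -0.015] tau0 1.228 0.055
[475.49212541 -13.59531067]
-136: dx -5.8 dy 5.5 -> 481.0 -19.4
-131: dx -4.1 dy 1.6 -> 482.6 -23.5
-125: dx -4.5 dy 2.3 -> 484.9 -28.0
-119: dx -4.3 dy 3.0 -> 487.9 -32.3
-113: dx -4.0 dy 3.4 -> 491.3 -36.3
-107: dx -3.6 dy 4.1 -> 495.4 -39.9
-101: dx -3.2 dy 4.6 -> 500.0 -43.1
-95: dx -2.6 dy 5.0 -> 505.0 -45.7
-89: dx -2.1 dy 5.2 -> 510.2 -47.8
-83: dx -1.6 dy 4.0 -> 514.2 -49.4
-77: dx -1.2 dy 4.4 -> 518.6 -50.6
-71: dx -0.8 dy 4.7 -> 523.3 -51.4
-65: dx -0.2 dy 4.9 -> 528.2 -51.6
-59: dx 0.3 dy 5.0 -> 533.2 -51.3
-53: dx 0.9 dy 5.1 -> 538.3 -50.4
-49: dx 1.0 dy 3.4 -> 541.7 -49.4
-47: dx 0.6 dy 1.7 -> 543.4 -48.8
-46: dx 0.3 dy 0.8 -> 544.2 -48.5
```

Call:
send_rows:
  rows:
    - {"dx": 0,"dy": 0,"dz": 30,"roll": 0,"jaw": 1}
    - {"dx": 0,"dy": 0,"dz": 30,"roll": 0,"jaw": 1}
    - {"dx": 0,"dy": 0,"dz": 0,"roll": 0,"jaw": 1}
    - {"dx": -3,"dy": 2.5,"dz": 0,"roll": 0,"jaw": 1}
    - {"dx": -2.8,"dy": 2.3,"dz": 0,"roll": 0,"jaw": 1}
    - {"dx": -4.1,"dy": 1.6,"dz": 0,"roll": 0,"jaw": 1}
    - {"dx": -4.5,"dy": 2.3,"dz": 0,"roll": 0,"jaw": 1}
    - {"dx": -4.3,"dy": 3,"dz": 0,"roll": 0,"jaw": 1}
    - {"dx": -4,"dy": 3.4,"dz": 0,"roll": 0,"jaw": 1}
    - {"dx": -3.6,"dy": 4.1,"dz": 0,"roll": 0,"jaw": 1}
    - {"dx": -3.2,"dy": 4.6,"dz": 0,"roll": 0,"jaw": 1}

```text
time_s: 12.75
ee_pos: [0.5005, -0.0437, 0.0866]
eef_rot: [3.141, 0.0, 1.571]
force: [-1.6, 1.2, 0.4]
grip_width: 0.0005
grip_force: 0.5
```

Call:
send_rows:
  rows:
    - {"dx": -2.6,"dy": 5,"dz": 0,"roll": 0,"jaw": 1}
    - {"dx": -2.1,"dy": 5.2,"dz": 0,"roll": 0,"jaw": 1}
    - {"dx": -1.6,"dy": 4,"dz": 0,"roll": 0,"jaw": 1}
    - {"dx": -1.2,"dy": 4.4,"dz": 0,"roll": 0,"jaw": 1}
    - {"dx": -0.8,"dy": 4.7,"dz": 0,"roll": 0,"jaw": 1}
    - {"dx": -0.2,"dy": 4.9,"dz": 0,"roll": 0,"jaw": 1}
    - {"dx": 0.3,"dy": 5,"dz": 0,"roll": 0,"jaw": 1}
    - {"dx": 0.9,"dy": 5.1,"dz": 0,"roll": 0,"jaw": 1}
    - {"dx": 0,"dy": 0,"dz": 0,"roll": 0,"jaw": 1}
    - {"dx": 0,"dy": 0,"dz": 0,"roll": 0,"jaw": 1}

```text
time_s: 13.58
ee_pos: [0.5386, -0.0505, 0.0864]
eef_rot: [3.141, 0.0, 1.571]
force: [-0.3, -0.3, -0.8]
grip_width: 0.0005
grip_force: 0.2
```

```bash
python3 t.py; python3 lev.py 3
```

```text
13.5833 [ 0.5386 -0.0505  0.0864] F [-0.3  -0.29 -0.75] M [-0.126  0.088 -0.004] tau0 0.437 0.021
top 0 17 [ 0.525774   -0.0106263   0.11299565]
scene 309 0 0
 rmax 0.06781383478036039 heading all -60.30370058456486 end 227 -62.30161772176578
```

Call:
send_rows:
  rows:
    - {"dx": -3,"dy": -4,"dz": 0,"roll": 0,"jaw": 1}
    - {"dx": -6,"dy": -8,"dz": 0,"roll": 0,"jaw": 1}
    - {"dx": -6,"dy": -8,"dz": 0,"roll": 0,"jaw": 1}
    - {"dx": 0,"dy": 0,"dz": -30,"roll": 0,"jaw": 1}
    - {"dx": 0,"dy": 0,"dz": -30,"roll": 0,"jaw": 1}
    - {"dx": -30,"dy": 0,"dz": 0,"roll": 0,"jaw": 1}
    - {"dx": -30,"dy": 0,"dz": 0,"roll": 0,"jaw": 1}
    - {"dx": -30,"dy": 0,"dz": 0,"roll": 0,"jaw": 1}
    - {"dx": -30,"dy": 0,"dz": 0,"roll": 0,"jaw": 1}
    - {"dx": -30,"dy": 0,"dz": 0,"roll": 0,"jaw": 1}
    - {"dx": 0,"dy": 0,"dz": 0,"roll": 0,"jaw": 1}
    - {"dx": 0,"dy": 0,"dz": 0,"roll": 0,"jaw": 1}

```text
time_s: 14.68
ee_pos: [0.5172, -0.217, 0.1463]
eef_rot: [-3.141, -0.0, 1.568]
force: [-0.2, -0.4, 0.1]
grip_width: 0.0011
grip_force: 0.0
```

```bash
python3 t.py; python3 lev.py 4
```

```text
14.6833 [ 0.5172 -0.217   0.1463] F [-0.18 -0.37  0.13] M [-0.027  0.041  0.008] tau0 -2.328 -0.316
top 184 218 [ 0.52691184 -0.00197181  0.11426769]
 rmax 0.06555919546242096 heading all -53.451869034576475 end 94 -53.45133230826099
scene 203 136 [ 0.52847642 -0.00431152  0.11508113]
 rmax 0.06770701373873955 heading all -52.482815690664694 end 124 -52.80617427797738
```

View pics/top4.png

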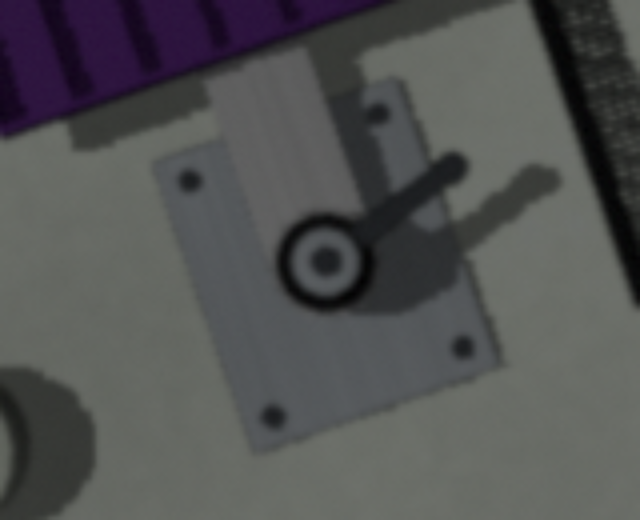

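The lever end is at crop (455,165), a heading of about -53.5°, which agrees with the path model. About 7° more is needed.

Call:
send_rows:
  rows:
    - {"dx": 30,"dy": 0,"dz": 0,"roll": 0,"jaw": 1}
    - {"dx": 30,"dy": 0,"dz": 0,"roll": 0,"jaw": 1}
    - {"dx": 30,"dy": 0,"dz": 0,"roll": 0,"jaw": 1}
    - {"dx": 30,"dy": 0,"dz": 0,"roll": 0,"jaw": 1}
    - {"dx": 30,"dy": 0,"dz": 0,"roll": 0,"jaw": 1}
    - {"dx": 0,"dy": 0,"dz": 30,"roll": 0,"jaw": 1}
    - {"dx": 0,"dy": 0,"dz": 30,"roll": 0,"jaw": 1}
    - {"dx": 0,"dy": 0,"dz": 0,"roll": 0,"jaw": 1}
    - {"dx": 0,"dy": 0,"dz": 0,"roll": 0,"jaw": 1}

```text
time_s: 15.53
ee_pos: [0.5176, -0.0648, 0.0863]
eef_rot: [-3.139, -0.0, 1.572]
force: [-0.2, 0.7, 0.3]
grip_width: 0.0007
grip_force: 0.0
```

Call:
send_rows:
  rows:
    - {"dx": 6,"dy": 8,"dz": 0,"roll": 0,"jaw": 1}
    - {"dx": 6,"dy": 8,"dz": 0,"roll": 0,"jaw": 1}
    - {"dx": 3,"dy": 4,"dz": 0,"roll": 0,"jaw": 1}
    - {"dx": 1,"dy": 3.4,"dz": 0,"roll": 0,"jaw": 1}
    - {"dx": 0.6,"dy": 1.7,"dz": 0,"roll": 0,"jaw": 1}
    - {"dx": 0.3,"dy": 0.8,"dz": 0,"roll": 0,"jaw": 1}
    - {"dx": 0,"dy": 0,"dz": 0,"roll": 0,"jaw": 1}
    - {"dx": 0,"dy": 0,"dz": 0,"roll": 0,"jaw": 1}
    - {"dx": 0,"dy": 0,"dz": 0,"roll": 0,"jaw": 1}

```text
time_s: 16.28
ee_pos: [0.5441, -0.0488, 0.0865]
eef_rot: [3.142, 0.0, 1.57]
force: [-0.3, -0.1, 0.1]
grip_width: 0.0004
grip_force: 0.4
```

Call:
send_rows:
  rows:
    - {"dx": -3,"dy": -4,"dz": 0,"roll": 0,"jaw": 1}
    - {"dx": -6,"dy": -8,"dz": 0,"roll": 0,"jaw": 1}
    - {"dx": -6,"dy": -8,"dz": 0,"roll": 0,"jaw": 1}
    - {"dx": 0,"dy": 0,"dz": -30,"roll": 0,"jaw": 1}
    - {"dx": 0,"dy": 0,"dz": -30,"roll": 0,"jaw": 1}
    - {"dx": -30,"dy": 0,"dz": 0,"roll": 0,"jaw": 1}
    - {"dx": -30,"dy": 0,"dz": 0,"roll": 0,"jaw": 1}
    - {"dx": -30,"dy": 0,"dz": 0,"roll": 0,"jaw": 1}
    - {"dx": -30,"dy": 0,"dz": 0,"roll": 0,"jaw": 1}
    - {"dx": -30,"dy": 0,"dz": 0,"roll": 0,"jaw": 1}
    - {"dx": 0,"dy": 0,"dz": 0,"roll": 0,"jaw": 1}
    - {"dx": 0,"dy": 0,"dz": 0,"roll": 0,"jaw": 1}

```text
time_s: 17.28
ee_pos: [0.5232, -0.2151, 0.1462]
eef_rot: [-3.141, -0.0, 1.568]
force: [-0.4, -0.6, -1.1]
grip_width: 0.0003
grip_force: 0.0
```

```bash
python3 t.py; python3 lev.py 5; python3 - <<'E'
from h import *
c=camera('top');a=np.load('top0.npz')['frame'].astype(int)
for n,(x,y) in dict(jar=(228,313),comb=(393,230),bottle=(455,195)).items():
    print(n,abs(c['frame'].astype(int)-a)[y-20:y+20,x-20:x+20].mean())
E
```

```text
17.2833 [ 0.5232 -0.2151  0.1462] F [-0.36 -0.64 -1.08] M [-0.046  0.044  0.027] tau0 -2.353 -0.314
top 180 219 [ 0.52682767 -0.0021567   0.11434929]
 rmax 0.06505145800784645 heading all -47.31871490708803 end 92 -47.31780159431933
scene 187 138 [ 0.52875229 -0.00440609  0.11496525]
 rmax 0.06717065223599616 heading all -46.65598884419689 end 114 -46.95146357568664
jar 12.384166666666667
comb 10.546875
bottle 18.022083333333335
```

```bash
python3 -c "
from h import *
save(camera('top'),'top6')"
```

```text
(no output)
```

View pics/top6.png

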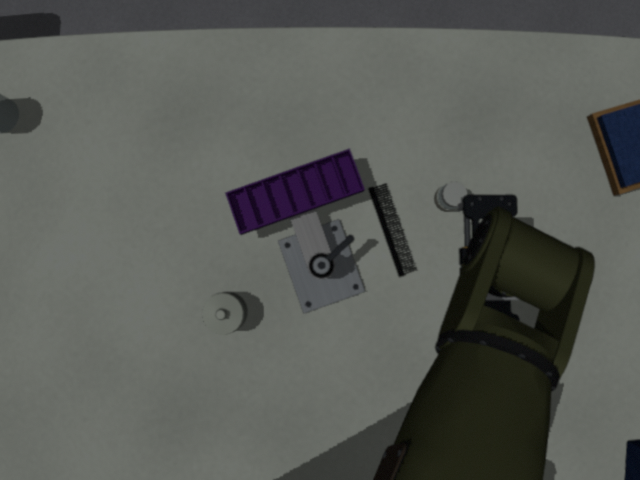

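The jar (228,313), comb (393,230) and bottle (452,195) are where they were. The lever end is at (352,238) and the gripper is clear of everything.

```bash
python3 -c "
from station import *
print(hand_in())"
```

```text
the job is handed in; nothing more can be done
None
```

I turned the thumbscrew clockwise until it bottomed firmly (about 9 N, roughly 0.2 rad of washer twist), then backed it off about 90° (camera reading 89.7°) and let go. The jar, comb and bottle stayed where they were, and I handed the job in after about 17 s of arm time.

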